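Dose and close the tablet hopper, then take its outer cover for washing

ROBOT

A 6-joint arm with a two-finger parallel gripper is mounted at the origin on the work surface. World frame = base frame: x ahead of the robot, y to its left, z up, the work surface at z = 0. Lengths are in m, angles in degrees, forces in N, time in s.
With the tool pointing down it reaches from about 0.3 to 0.75 m from the base axis. Payload 8.5 kg.
Tool frame: the origin (TCP) lies at the very end of the fingers, on their centre line; the grasp point (between the pads) lies 19 mm behind it (env.pinch_z is the distance from the TCP to the grasp point, in m); z points along the fingers, y is the line along which they close (so a half turn about z gives the same grasp; the last joint's range is limited). The gripper opens to 85 mm and grips with 20 to 120 N. Pads are 22 mm wide; open, the fingers measure 114 mm over their backs; the gripper's body (76 mm by 85 mm) begins 54 mm behind the grasp point. The pads swing forward as they close: fully open they stand 13 mm farther back than shut.
Start: joints at [53.554, 21.807, 74.336, -0, 83.858, -12.336], TCP at [0.225, 0.502, 0.231] pointing down, gripper open.
Joint ranges: [-178.18, 178.18], [-50.72, 133.34], [12.68, 142.11], [-81.47, 261.47], [9.98, 163.14], [-165.26, 165.26]. Speed limits (degrees/s): [136.94, 136.94, 180, 180, 180, 180].

INTERFACE

Orientations are given as a 3x3 rotation matrix whose columns are the frame's x, y, z axes.
In Python, from rig import env, viewer gives the robot as it stands.
- The arm moves only by the tool drive_tool, never from a script. Its argument "series" is a list of rows, each a list of 3 entries, a list of its own where there are three numbers: the shift along the tool's x, y, z in m, then the turn about the tool's z in degrees, then the finger opening in m, from 0 to 0.0854. A call has 1 to 20 rows; each row is the pose to reach, as a shift and turn from the pose commanded when the call began, along the tool's axes at that moment; what a row does not reach only later rows make up. A row lasts 1/10 s, in which the tool goes at most 50 mm and 8.59 degrees, less where a joint would pass 70% of its speed; a pose out of reach is approached as far as the arm can. A call with a gripper value outside its range is refused whole. The fingers move at their own pace and stop on an object; "newtons" is the grip in N (left out, the last holds). Time passes only in rows, so rows that repeat a pose let the fingers close. It gives the time, the measured TCP pose, the force, the opening and the grip force at its end, in the units of the state.
- env.observe(): the state, without advancing time (a new reading comes with each control period).
- viewer.get_image(name): name is "scene" or "side" or "wrist"; returns a dict with "img" (400x640x3 uint8, red, green, blue), "depth" (400x640 float32, m along the optical axis (not along the pixel's ray), 0 where there is no reading), "camera_matrix" (3x3 intrinsics, pixels), "distortion" ([k1, k2, p1, p2, k3] as OpenCV has them; the pictures are not rectified), "rvec" (rotation vector, rad) and "tvec" (3), from world to camera coordinates, as OpenCV has them. Camera axes: x right, y down, z forward; pixel columns grow to the right and rows downward; lengths in m; the calibration is good to about 2 mm. A picture is of the moment at which its call begins.
- env.close_job(): hands the job in; it is judged then, once.
The state is a dict: "time_s": time; "q": joint angles; "qvel": joint speeds; "joint_efforts": joint torques, N m; "position": TCP position; "tool_rot": TCP orientation; "ft_force": force on the tool from outside, world axes, zero at the start; "wrist_torque": the same for the moment, N m; "grip_width": finger opening in m; "gripper_force": force on a finger pad.
Only numpy, scipy, OpenCV 4.12 (cv2) and the standard library are available. Lean on these libraries where they do the work, as an engineer would, in place of code of your own. Each camera call takes 0.05 s, during which the arm holds its last target. There are 200 camera calls.

TASK

Draw a dose from the washer-tablet hopper: pull its sprung dose slide by the upright knob fully out to the stop, pause there briefly, and let it go home. Then lift the nested double lid as one, by the inner lid's stem, lower it squarely into the hopper's mouth and let go; last, take the outer cover by its collar and lift it off alone, leaving the inner lid seated and undisturbed. Finish while holding the outer cover level and still, its lower edge a few centimetres above the top of the stem, nothing but the gripper carrying it and the robot touching neither hopper nor inner lid, and leave the other things on the counter where they are.

Things in the scene. Friction and masses are not known exactly. Their poses are not given: they have to be found in the camera images.
- hopper: fixed tablet hopper with a beige open-topped round drum (108 mm outside, 98 mm inside diameter, rim 100 mm above the counter, white tablets inside up to 75 mm) on a round steel foot (124 mm wide, 30 mm high); a low steel guide channel (46 mm wide, top 18 mm high) sticks out of the foot along the hopper's own +y to 180 mm from the drum's axis. Origin: on the counter under the drum's axis; z up; stands at varying place and yaw
- hopper_mouth (a point): centre of the drum's mouth, level with its rim, axes as the hopper's
- dose_slide (a joint): how far the dose slide is out, in m: 0 home, 0.040 at the stop. It moves along the hopper's own +y (away from the drum). A spring always pulls it home: about 3 N at home, 7.5 N at the stop; it goes home by itself when released
- slide_knob (a point): centre of the top of the slide's upright black round knob: 20 mm diameter, its sides straight, from 16 mm to 66 mm above the counter, its axis 120 mm from the drum's axis when home; axes as the hopper's, y is the pulling direction; moves with the slide
- inner_lid: steel inner lid, 100 to 260 g. From its origin (centre of the underside) upwards: plug 88 mm diameter, tapered at the foot, 0 to 10 mm; flange 104 mm diameter, 10 to 22 mm; plain upright round stem 16 mm diameter on its axis, 22 to 78 mm. At the start it stands upright on the counter on its plug. Seated, the plug is in the hopper's mouth and the flange lies on the rim: its origin is then 10 mm below the rim
- outer_cover: loose steel outer cover, 90 to 220 g, lying on the inner lid's flange. Origin: centre of its lower edge, 12 mm above the inner lid's origin when nested. Upwards: skirt 124 mm outside, 116 mm inside diameter, 0 to 10 mm; flat plate 10 to 14 mm; central collar 44 mm outside diameter, 14 to 38 mm, with a 28 mm hole right through in which the stem stands loosely
- collar_top (a point): centre of the collar's top, 38 mm above the outer cover's origin. Nested, the stem sticks out 28 mm above it. Lifted by the stem, the inner lid carries the cover along; lifted by the collar, the cover comes off straight up over the stem, alone
- spare_lid: bystander: single steel lid, a plain disc 110 mm across and 14 mm thick with one small central knob (total height 36 mm, no collar, no stem); may change places with the nested lids. Origin centre of underside
- goblet_a: bystander: stemmed glass upside down on its rim, 72 mm wide, 138 mm tall. Origin centre of underside
- goblet_b: bystander: a second such glass, same size
- tumbler: bystander: open tumbler, 68 mm wide, 90 mm tall. Origin centre of underside
- salt_jar: bystander: small closed jar, 56 mm wide, 80 mm tall. Origin centre of underside
- spray_can: bystander: upright white bottle, 64 mm wide, 190 mm tall. Origin centre of underside
- small_bowl: bystander: small white bowl, 110 mm wide, 45 mm tall. Origin centre of underside

How it is judged (in metres and radians):
On the way, in this order (a step that is already met when the one before it is completed fails the run):
1. the dose slide is pulled out to its stop (more than 36 mm) (value of joint dose_slide above 0.036 m), for 0.1 s.
2. with the slide home again, both lids are carried nested, lifted by the inner lid's stem (value of joint dose_slide below 0.004 m and z of outer_cover in the frame of inner_lid between 0.008 and 0.018 m and distance between outer_cover and inner_lid below 0.021 m and height (world z) of inner_lid above 0.05 m and contact force between the fingers and inner_lid above 1 N), for 0.1 s.
3. the nested lids sit in the hopper's mouth and are let go (value of joint dose_slide below 0.004 m and horizontal distance between inner_lid and hopper_mouth below 0.008 m and z of inner_lid in the frame of hopper_mouth between -0.0135 and -0.0065 m and angle between inner_lid's own z axis and vertical below 0.06 rad and z of outer_cover in the frame of inner_lid between 0.008 and 0.018 m and distance between outer_cover and inner_lid below 0.021 m and contact force between the fingers and inner_lid below 0.2 N), for 0.2 s.
4. the outer cover is lifted over the stem, with the inner lid still seated (horizontal distance between inner_lid and hopper_mouth below 0.008 m and z of inner_lid in the frame of hopper_mouth between -0.0135 and -0.0065 m and angle between inner_lid's own z axis and vertical below 0.06 rad and z of outer_cover in the frame of inner_lid above 0.095 m and contact force between the fingers and outer_cover above 1 N), for 0.2 s.
At the end, for the whole second after the job is handed in: Slide home (4 mm). Inner lid seated and untouched: within 8 mm of the mouth's axis, height within 3.5 mm, tilt under 0.06 rad. Outer cover held by the fingers, its lower edge 17 mm or more above the stem's top, clear of lid and hopper, tilt under 0.25 rad, still. Robot off the hopper (all of step 4 and value of joint dose_slide below 0.004 m and contact force between outer_cover and inner_lid below 0.1 N and contact force between outer_cover and hopper below 0.1 N and contact force between outer_cover and spray_can below 0.1 N and contact force between each of the arm, the fingers and inner_lid below 0.2 N and contact force between each of the arm, the fingers and hopper below 0.2 N and angle between outer_cover's own z axis and vertical below 0.25 rad and linear speed of outer_cover below 0.03 m/s and linear speed of inner_lid below 0.02 m/s); the arm keeps its last pose, push and grip.
It fails at once if the outer cover comes off the inner lid (by 10 mm or more) while the inner lid is not seated in the hopper, or drags it up, aside or askew (z of outer_cover in the frame of inner_lid above 0.022 m and not (horizontal distance between inner_lid and hopper_mouth below 0.008 m and z of inner_lid in the frame of hopper_mouth between -0.0135 and -0.0065 m and angle between inner_lid's own z axis and vertical below 0.06 rad)).
It fails at once if the lids are tipped over (more than 0.5 rad) (angle between any of inner_lid, outer_cover's own z axis and vertical above 0.5 rad).
It fails at once if another thing on the counter is shoved more than 30 mm or knocked over (distance of any of spare_lid, goblet_a, goblet_b, tumbler, salt_jar, spray_can, small_bowl from where it was at the start of the episode above 0.03 m or angle between any of spare_lid, goblet_a, goblet_b, tumbler, salt_jar, spray_can, small_bowl's own z axis and vertical above 0.5 rad).
It also fails if it takes over 72 s, if anything falls off the work surface, if the arm or the gripper's body presses on something with over 40 N, if the wrist force passes 120 N, or if a joint passes its speed limit or range.

## Working session

There is one attempt and no reset: what is moved stays moved. The work goes in short steps, Python scripts to look and compute and a tool call to move; the robot and the scene stay as the last step left them, time stands still between calls to the robot, and variables do not carry over. Pictures are saved under pics/ and viewed, at most 10 in all, crops included, and the job is handed in when it is done.

Besides the shell and the picture viewer there is one more tool, called after "Emit:" by a JSON object that holds its "op" and its "data", one argument or row to a line. drive_tool: Moves the arm, as the interface text tells. Its arguments: {"type":"object","properties":{"series":{"type":"array"},"newtons":{"type":"number"}},"required":["series"]}

```bash
mkdir -p pics; cat > h.py <<'E'
import numpy as np, cv2
from rig import env, viewer
def cloud(name):
    d=viewer.get_image(name); K=np.array(d["camera_matrix"]);D=np.array(d["distortion"])
    R,_=cv2.Rodrigues(np.array(d["rvec"],float)); t=np.array(d["tvec"],float).ravel()
    z=d["depth"]; h,w=z.shape
    u,v=np.meshgrid(np.arange(w),np.arange(h))
    p=cv2.undistortPoints(np.stack([u,v],-1).reshape(-1,1,2).astype(np.float32),K,D).reshape(h,w,2)
    c=np.dstack([p,np.ones((h,w))])*z[...,None]
    P=(c-t)@R; P[z<=0]=np.nan
    return d["img"],P,(R,t)
def save(n,img): cv2.imwrite("pics/"+n,img[...,::-1])
E
python3 - <<'E'
from h import *
ims=[];
for n in("scene","side"):
    i,P,(R,t)=cloud(n); save(n+".png",i); np.save(n+"P.npy",P); np.save(n+"I.npy",i); print(n,-R.T@t)
s=env.observe();print(s["position"],s["tool_rot"],s["ft_force"],env.pinch_z)
E
```

```text
scene [1.19959007 0.14138046 1.02942463]
side [ 0.46713378 -1.21782732  0.77683089]
[0.22449859 0.50182625 0.23079529] [[-9.12787399e-01  4.08434313e-01 -7.58851139e-04]
 [ 4.08434921e-01  9.12786885e-01 -1.00916983e-03]
 [ 2.80489779e-04 -1.23109881e-03 -9.99999203e-01]] [ 0.2129265  -0.04086459  0.21312315] 0.0187
```

View pics/scene.png

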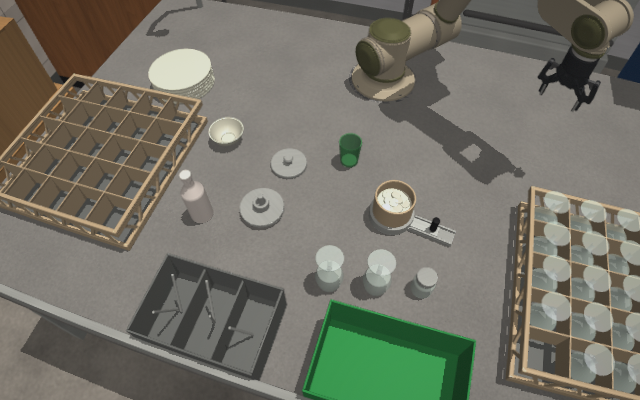

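View pics/side.png

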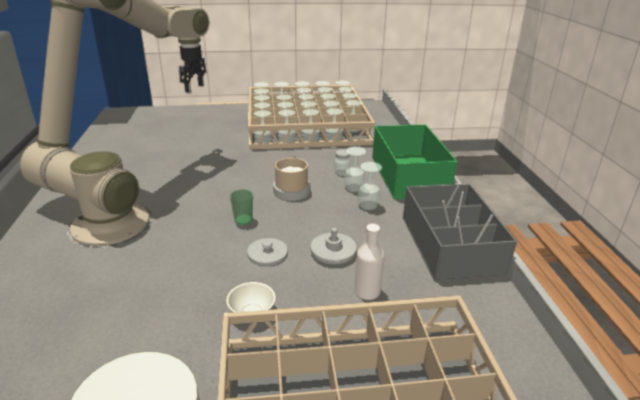

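```bash
cat > fit.py <<'E'
from h import *
from scipy.optimize import least_squares
def near(P,c,r,z0,z1):
    m=(np.hypot(P[...,0]-c[0],P[...,1]-c[1])<r)&(P[...,2]>z0)&(P[...,2]<z1); return P[m]
def circ(Q,r,c):
    f=least_squares(lambda x:np.hypot(Q[:,0]-x[0],Q[:,1]-x[1])-r,c,loss="soft_l1",f_scale=.001); return f.x,len(Q),np.sqrt(np.mean(f.fun**2))
E
python3 - <<'E'
from fit import *
S=np.load("sceneP.npy");D=np.load("sideP.npy")
for n,(u,v) in dict(lid=(262,205),hop=(395,203),knob=(435,222),spare=(289,162),tum=(350,150),can=(197,205),gob=(380,265),gob2=(329,262),jar=(427,280),bowl=(226,130)).items(): print(n,S[v,u].round(3))
for n,P in(("scene",S),("side",D)):
    c=S[203,395][:2]
    for k in range(3):
        Q=near(P,c,.075,.094,.106); c=(Q.min(0)+Q.max(0))[:2]/2 if k==0 else circ(Q,.0515,c)[0]
    print(n,"rim",circ(Q,.0515,c), Q[:,2].mean())
    a=np.array(c)
    kn=S[222,435][:2]
    Q=near(P,kn,.03,.058,.075);print("knobtop",Q.mean(0) if len(Q) else 0,len(Q),(Q.min(0)+Q.max(0))/2 if len(Q) else 0, Q[:,2].max() if len(Q) else 0)
    Q=near(P,kn,.025,.025,.062);print("knobside",circ(Q,.01,kn))
    c=S[205,262][:2]
    for k in range(3):
        Q=near(P,c,.08,.019,.032); c=(Q.min(0)+Q.max(0))[:2]/2
    print("plate bbox",c,Q.min(0),Q.max(0))
    Q=near(P,c,.03,.03,.048);print("collar side",circ(Q,.022,c))
    Q=near(P,c,.02,.055,.074);print("stem side",circ(Q,.008,c))
    Q=near(P,c,.025,.074,.09);print("stem top",Q.mean(0) if len(Q) else 0)
E
```

```text
lid [ 0.652 -0.199  0.047]
hop [0.559 0.147 0.076]
knob [0.579 0.26  0.065]
spare [ 0.472 -0.185  0.023]
tum [ 0.428 -0.012  0.089]
can [ 0.726 -0.349  0.09 ]
gob [0.776 0.148 0.14 ]
gob2 [0.801 0.035 0.138]
jar [0.753 0.264 0.079]
bowl [ 0.399 -0.428  0.012]
scene rim (array([0.55510447, 0.14274219]), 287, np.float64(0.0017829542182818538)) 0.09922403338819313
knobtop [0.57403558 0.26026425 0.06486781] 49 [0.57307415 0.26060893 0.06449807] 0.06937164638743361
knobside (array([0.57215344, 0.26056865]), 55, np.float64(0.000859193839021258))
plate bbox [ 0.64286769 -0.20749427] [ 0.58068926 -0.26870293  0.01901608] [ 0.70504613 -0.1462856   0.03173067]
collar side (array([ 0.64145893, -0.20810781]), 91, np.float64(0.005121025925231002))
stem side (array([ 0.64213598, -0.20613607]), 25, np.float64(0.001344048534125428))
stem top [ 0.64370421 -0.20510742  0.07791456]
side rim (array([0.5535585 , 0.13895244]), 132, np.float64(0.002582235634981008)) 0.0970715426495015
knobtop [0.57307953 0.26917953 0.06310606] 3 [0.57314347 0.2700083  0.06270808] 0.06565420662082788
knobside (array([0.57840701, 0.26592116]), 1, np.float64(3.3027568215049374e-09))
plate bbox [ 0.6421823 -0.2083093] [ 0.58061979 -0.27231771  0.01908846] [ 0.70374481 -0.14430089  0.0317892 ]
collar side (array([ 0.64249681, -0.20874147]), 133, np.float64(0.005942695409543926))
stem side (array([ 0.64272502, -0.20701813]), 32, np.float64(0.0012595756028271744))
stem top [ 0.6416209  -0.20945551  0.0758481 ]
```

```bash
cat > go.py <<'E'
import sys,numpy as np
from rig import env
# usage: go.py x y z [angle of tool y in world deg]
s=env.observe();p=np.array(s["position"]);R=np.array(s["tool_rot"])
t=np.array([float(a) for a in sys.argv[1:4]])
print("shift",(R.T@(t-p)).round(4),"pos",p.round(4),"ang",np.degrees(np.arctan2(R[1,1],R[0,1])).round(2),"q",np.round(s["q"],1))
if len(sys.argv)>4:
    a=np.degrees(np.arctan2(R[1,1],R[0,1])); print("turn",((a-float(sys.argv[4])+90)%180-90))
E
python3 go.py 0.573 0.261 0.17 -8.4
```

```text
shift [-0.4165 -0.0774  0.0608] pos [0.2245 0.5018 0.2308] ang 65.89 q [ 53.6  21.8  74.4   0.   83.9 -12.3]
turn 74.29346191825903
```

Emit:
{"op": "drive_tool", "data": {
  "series": [
    [[-0.045,-0.008,0.0],8,0.0854],
    [[-0.09,-0.017,0.0],16,0.0854],
    [[-0.135,-0.025,0.005],24,0.0854],
    [[-0.18,-0.033,0.01],32,0.0854],
    [[-0.225,-0.042,0.015],40,0.0854],
    [[-0.27,-0.05,0.02],48,0.0854],
    [[-0.315,-0.058,0.03],56,0.0854],
    [[-0.36,-0.067,0.04],64,0.0854],
    [[-0.4,-0.075,0.05],71,0.0854],
    [[-0.4165,-0.0774,0.0608],74.3,0.0854],
    [[-0.4165,-0.0774,0.0608],74.3,0.0854],
    [[-0.4165,-0.0774,0.0608],74.3,0.0854],
    [[-0.4165,-0.0774,0.0608],74.3,0.0854]
  ]
}}

```text
time_s: 1.4
position: [0.5725, 0.2621, 0.1712]
tool_rot: [[0.144, 0.99, 0.001], [0.99, -0.144, 0.0], [0.0, 0.0, -1.0]]
ft_force: [0.2, -0.0, 0.3]
grip_width: 0.0853
gripper_force: 0.0
```

```bash
python3 - <<'E'
from fit import *
i,P,_=cloud("wrist"); save("w1.png",i)
c=(.573,.261)
Q=near(P,c,.03,.055,.075); print(len(Q))
if len(Q): print(Q.mean(0),(Q.min(0)+Q.max(0))/2,circ(near(P,c,.025,.03,.058),.01,c))
Q=near(P,(.555,.142),.075,.092,.108); print(len(Q)); 
if len(Q)>10: print(circ(Q,.0515,(.555,.142)),Q[:,2].mean())
E
python3 go.py 0.573 0.261 0.03 -8.4
```

```text
584
[0.57269601 0.26230911 0.06626406] [0.57244442 0.26108424 0.06219368] (array([0.57246207, 0.26063564]), 165, np.float64(0.000174803252935914))
1920
(array([0.55417697, 0.14353041]), 1920, np.float64(0.0015139908335058579)) 0.09923084134429701
shift [-0.0011  0.0005  0.1413] pos [0.5725 0.2622 0.1713] ang -8.28 q [13.8 32.3 66.4  0.  81.2 22.1]
turn 0.11574475768838965
```

View pics/w1.png

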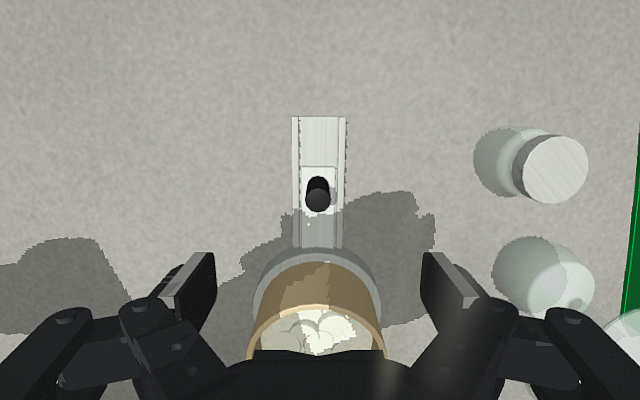

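The wrist view shows the knob at (318,193), in line with the channel, and the drum below it at about (318,320). It is centred for the grasp.

Emit:
{"op": "drive_tool", "data": {
  "newtons": 80,
  "series": [
    [[-0.001,0,0.03],0,0.07],
    [[-0.001,0,0.06],0,0.07],
    [[-0.001,0,0.09],0,0.07],
    [[-0.001,0,0.12],0,0.07],
    [[-0.001,0,0.138],0,0.07],
    [[-0.001,0,0.138],0,0.07],
    [[-0.001,0,0.138],0,0.0],
    [[-0.001,0,0.138],0,0.0],
    [[-0.001,0,0.138],0,0.0],
    [[-0.001,0,0.138],0,0.0],
    [[-0.001,0,0.138],0,0.0],
    [[-0.001,0,0.138],0,0.0],
    [[-0.001,0,0.138],0,0.0],
    [[-0.001,0,0.138],0,0.0]
  ]
}}

```text
time_s: 2.85
position: [0.5719, 0.2607, 0.0341]
tool_rot: [[0.146, 0.989, -0.002], [0.989, -0.146, 0.001], [0.0, -0.002, -1.0]]
ft_force: [-8.9, -0.3, 10.9]
grip_width: 0.0177
gripper_force: 78.5
```

Emit:
{"op": "drive_tool", "data": {
  "series": [
    [[0.01,0,0],0,0.0],
    [[0.02,0,0],0,0.0],
    [[0.03,0,0],0,0.0],
    [[0.037,0,0],0,0.0],
    [[0.041,0,0],0,0.0],
    [[0.041,0,0],0,0.0],
    [[0.041,0,0],0,0.0],
    [[0.041,0,0],0,0.0],
    [[0.041,0,0],0,0.0]
  ]
}}

```text
time_s: 3.75
position: [0.5779, 0.3001, 0.0341]
tool_rot: [[0.146, 0.989, -0.002], [0.989, -0.146, -0.001], [-0.002, -0.002, -1.0]]
ft_force: [-9.3, -5.8, 10.5]
grip_width: 0.0182
gripper_force: 78.5
```

```bash
python3 go.py 0.573 0.261 0.03 -8.4; python3 - <<'E'
from fit import *
i,P,_=cloud("scene"); save("s2.png",cv2.resize(i[150:300,320:520],(800,600)))
Q=near(P,(.579,.3),.05,.03,.12); 
E
```

```text
shift [-0.0394  0.0008  0.0042] pos [0.5779 0.3001 0.0341] ang -8.4 q [17.1 42.3 71.4 -0.1 66.4 25.5]
turn 0.0036931386156595636
```

View pics/s2.png

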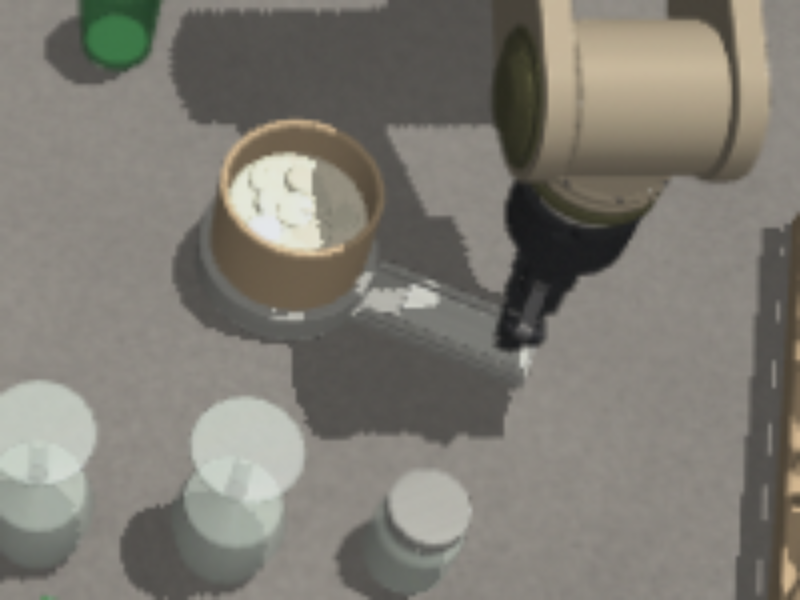

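The picture shows the knob held at about (515,330) with the slide out, but the force does not yet show the stop. I'll pull a little further.

Emit:
{"op": "drive_tool", "data": {
  "series": [
    [[0.002,0,0],0,0.0],
    [[0.004,0,0],0,0.0],
    [[0.004,0,0],0,0.0],
    [[0.004,0,0],0,0.0],
    [[0.004,0,0],0,0.0]
  ]
}}

```text
time_s: 4.3
position: [0.578, 0.3006, 0.0341]
tool_rot: [[0.147, 0.989, -0.005], [0.989, -0.147, -0.008], [-0.008, -0.004, -1.0]]
ft_force: [-11.7, -22.9, 16.8]
grip_width: 0.0177
gripper_force: 79.2
```

The force has jumped to 23 N with no further motion, so the slide is at the stop. Now I'll release it and rise.

Emit:
{"op": "drive_tool", "data": {
  "series": [
    [[-0.003,0,0],0,0.0],
    [[-0.003,0,0],0,0.06],
    [[-0.003,0,0],0,0.07],
    [[-0.003,0,0],0,0.07],
    [[-0.003,0,0],0,0.07],
    [[-0.003,0,-0.03],0,0.07],
    [[-0.003,0,-0.07],0,0.07],
    [[-0.003,0,-0.115],0,0.07],
    [[-0.003,0,-0.16],0,0.07],
    [[-0.003,0,-0.19],0,0.07],
    [[-0.003,0,-0.2],0,0.07],
    [[-0.003,0,-0.2],0,0.07]
  ]
}}

```text
time_s: 5.5
position: [0.5794, 0.302, 0.2333]
tool_rot: [[0.146, 0.989, 0.002], [0.989, -0.146, 0.001], [0.001, 0.002, -1.0]]
ft_force: [-0.7, -0.0, -1.5]
grip_width: 0.07
gripper_force: 0.0
```

```bash
python3 - <<'E'
from fit import *
i,P,_=cloud("scene")
c=(.5725,.261)
Q=near(P,c,.025,.025,.062);print("knobside",circ(Q,.01,c))
i,P,_=cloud("wrist")
for c in((.5725,.261),(.577,.29)):
  Q=near(P,c,.012,.06,.075);print(len(Q),Q.mean(0) if len(Q) else 0)
E
python3 go.py 0.6425 -0.2075 0.24 0; python3 go.py 0.6425 -0.2075 0.24 90
```

```text
knobside (array([0.57220898, 0.26080612]), 56, np.float64(0.0009141431171798977))
342 [0.57275692 0.2622594  0.06668708]
0 0
shift [-0.4944  0.1375 -0.0092] pos [0.5787 0.3017 0.2305] ang -8.41 q [17.2 32.6 56.  -0.  91.6 25.6]
turn -8.405761459484452
shift [-0.4944  0.1375 -0.0092] pos [0.5787 0.3017 0.2305] ang -8.41 q [17.2 32.6 56.  -0.  91.6 25.6]
turn 81.59423854051556
```

Emit:
{"op": "drive_tool", "data": {
  "series": [
    [[-0.04,0.011,0],0,0.05],
    [[-0.085,0.024,0],0,0.05],
    [[-0.13,0.036,0],0,0.05],
    [[-0.175,0.049,0],0,0.05],
    [[-0.22,0.061,0],0,0.05],
    [[-0.265,0.074,0],0,0.05],
    [[-0.31,0.086,0],0,0.05],
    [[-0.355,0.099,0],0,0.05],
    [[-0.4,0.111,0],0,0.05],
    [[-0.44,0.122,0],0,0.05],
    [[-0.475,0.132,0],0,0.05],
    [[-0.4944,0.1375,0],0,0.05],
    [[-0.4944,0.1375,0],0,0.05],
    [[-0.4944,0.1375,0],0,0.05],
    [[-0.4944,0.1375,0],0,0.05]
  ]
}}

```text
time_s: 7.1
position: [0.6428, -0.2061, 0.2318]
tool_rot: [[0.145, 0.989, -0.001], [0.989, -0.145, 0.001], [0.001, -0.001, -1.0]]
ft_force: [-0.1, 0.8, 0.2]
grip_width: 0.0501
gripper_force: 0.0
```

```bash
python3 - <<'E'
from fit import *
i,P,_=cloud("wrist"); save("w2.png",i)
c=(.6425,-.2075)
Q=near(P,c,.02,.074,.085);print("stemtop",len(Q),Q.mean(0),(Q.min(0)+Q.max(0))/2)
Q=near(P,c,.016,.054,.072);print("stem side",circ(Q,.008,c))
Q=near(P,c,.03,.03,.047);print("collar side",circ(Q,.022,c))
Q=near(P,c,.075,.012,.022);Q=Q[np.hypot(Q[:,0]-c[0],Q[:,1]-c[1])>.058];print("skirt",circ(Q,.062,c))
Q=near(P,c,.03,.047,.053);print("collartop",len(Q),(Q.min(0)+Q.max(0))/2,Q.max(0)-Q.min(0))
E
python3 go.py 0.6425 -0.2075 0.054
```

```text
stemtop 247 [ 0.64301167 -0.20508388  0.07903724] [ 0.64297179 -0.2056548   0.07778319]
stem side (array([ 0.64288031, -0.20597429]), 57, np.float64(0.00015594747638671898))
collar side (array([ 0.64231606, -0.20799401]), 206, np.float64(0.007564534350955202))
skirt (array([ 0.64215119, -0.20872203]), 7, np.float64(9.51269631252906e-05))
collartop 969 [ 0.64268702 -0.20773572  0.05002597] [0.04311871 0.04292862 0.00593429]
shift [-1.500e-03 -1.000e-04  1.782e-01] pos [ 0.6429 -0.2061  0.2322] ang -8.33 q [-27.8  35.   51.3   0.   93.7 -19.5]
```

View pics/w2.png

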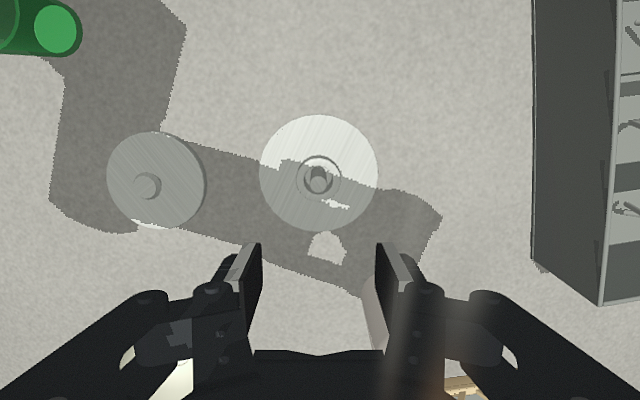

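The wrist view shows the nested lids at (319,173), with the stem inside the collar and the spare lid to the left at (155,180). The stem is at (0.643, -0.206), directly under the tool, so I'll descend and grip it.

Emit:
{"op": "drive_tool", "data": {
  "newtons": 80,
  "series": [
    [[0,0,0.04],0,0.05],
    [[0,0,0.08],0,0.05],
    [[0,0,0.12],0,0.05],
    [[0,0,0.15],0,0.05],
    [[0,0,0.17],0,0.05],
    [[0,0,0.178],0,0.05],
    [[0,0,0.178],0,0.05],
    [[0,0,0.178],0,0.05],
    [[0,0,0.178],0,0.0],
    [[0,0,0.178],0,0.0],
    [[0,0,0.178],0,0.0],
    [[0,0,0.178],0,0.0],
    [[0,0,0.178],0,0.0],
    [[0,0,0.178],0,0.0],
    [[0,0,0.178],0,0.0]
  ]
}}

```text
time_s: 8.65
position: [0.6429, -0.2075, 0.0554]
tool_rot: [[0.146, 0.989, 0.0], [0.989, -0.146, -0.0], [-0.0, 0.0, -1.0]]
ft_force: [-3.6, 1.0, 5.5]
grip_width: 0.0136
gripper_force: 78.0
```

Emit:
{"op": "drive_tool", "data": {
  "series": [
    [[0,0,-0.01],0,0.0],
    [[0,0,-0.025],0,0.0],
    [[0,0,-0.045],0,0.0],
    [[0,0,-0.065],0,0.0],
    [[0,0,-0.085],0,0.0],
    [[0,0,-0.105],0,0.0],
    [[0,0,-0.125],0,0.0],
    [[0,0,-0.14],0,0.0],
    [[0,0,-0.14],0,0.0],
    [[0,0,-0.14],0,0.0]
  ]
}}

```text
time_s: 9.65
position: [0.6427, -0.2073, 0.1938]
tool_rot: [[0.146, 0.989, -0.001], [0.989, -0.146, 0.001], [0.0, -0.001, -1.0]]
ft_force: [0.3, -0.4, -4.1]
grip_width: 0.0132
gripper_force: 78.4
```

```bash
python3 go.py 0.5545 0.142 0.195 -8.4; python3 - <<'E'
from fit import *
i,P,_=cloud("side"); save("s3.png",cv2.resize(i[120:320,240:440],(600,600)))
E
```

```text
shift [ 0.3326 -0.1383 -0.0009] pos [ 0.6427 -0.2073  0.1938] ang -8.41 q [-27.9  36.2  55.3   0.   88.6 -19.5]
turn -0.011101504647157867
```

View pics/s3.png

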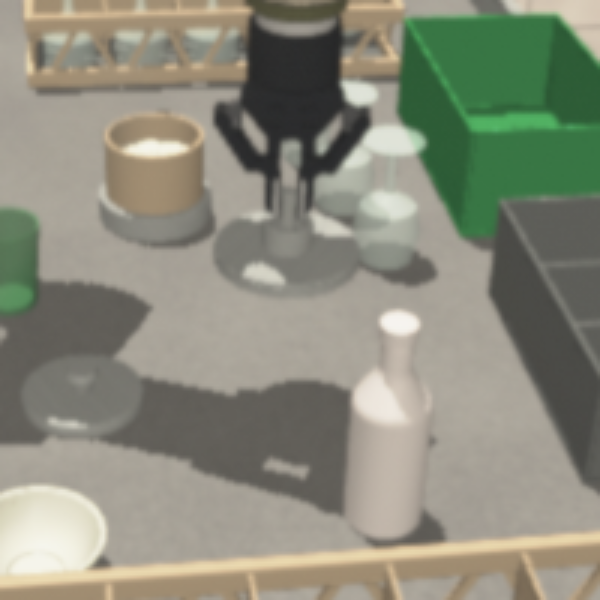

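The side view shows both lids hanging nested and level at (288,250), clear of everything. I'll carry them to the hopper.

Emit:
{"op": "drive_tool", "data": {
  "series": [
    [[0.01,-0.004,0],0,0.0],
    [[0.03,-0.0125,0],0,0.0],
    [[0.06,-0.025,0],0,0.0],
    [[0.09,-0.0375,0],0,0.0],
    [[0.12,-0.05,0],0,0.0],
    [[0.15,-0.062,0],0,0.0],
    [[0.18,-0.075,0],0,0.0],
    [[0.21,-0.087,0],0,0.0],
    [[0.24,-0.1,0],0,0.0],
    [[0.27,-0.112,0],0,0.0],
    [[0.3,-0.125,0],0,0.0],
    [[0.32,-0.133,0],0,0.0],
    [[0.33,-0.137,0],0,0.0],
    [[0.333,-0.138,0],0,0.0],
    [[0.333,-0.138,0],0,0.0],
    [[0.333,-0.138,0],0,0.0]
  ]
}}

```text
time_s: 11.3
position: [0.5554, 0.1413, 0.1944]
tool_rot: [[0.147, 0.989, -0.0], [0.989, -0.147, -0.0], [-0.0, -0.0, -1.0]]
ft_force: [0.6, -0.5, -4.5]
grip_width: 0.0132
gripper_force: 78.3
```

```bash
python3 go.py 0.555 0.1425 0.145 -8.4; python3 - <<'E'
from fit import *
for n in("scene","side","wrist"):
    i,P,_=cloud(n); c=(.555,.1425)
    Q=near(P,c,.08,.158,.176);Q=Q[np.hypot(Q[:,0]-c[0],Q[:,1]-c[1])>.028]
    print(n,len(Q),"bbox",(Q.min(0)+Q.max(0))/2,Q.max(0)-Q.min(0))
    A=np.c_[Q[:,:2]-c,np.ones(len(Q))];g=np.linalg.lstsq(A,Q[:,2],rcond=None)[0];print("plane",g)
    Q=near(P,c,.03,.17,.186);print("collar",circ(Q,.022,c))
E
```

```text
shift [ 0.0012 -0.0005  0.0494] pos [0.5554 0.1413 0.1944] ang -8.47 q [ 2.5 25.7 74.2 -0.  80.1 10.9]
turn -0.06654122177290844
scene 1171 bbox [0.5573475  0.14119402 0.16389713] [0.12060185 0.12400868 0.01159144]
plane [-0.01676186  0.0011449   0.16535189]
collar (array([0.55469427, 0.141093  ]), 87, np.float64(0.004831162890696367))
side 397 bbox [0.55480199 0.13400052 0.16685795] [0.12124206 0.12028598 0.01764721]
plane [-0.00499336  0.00867439  0.16325857]
collar (array([0.55591776, 0.13915909]), 82, np.float64(0.0051692755623296465))
wrist 24031 bbox [0.55553335 0.14041811 0.1636714 ] [0.12335591 0.12305768 0.01109272]
plane [-0.00798042  0.00167466  0.16648575]
collar (array([0.55582796, 0.13969907]), 867, np.float64(0.005759048525662109))
```

Emit:
{"op": "drive_tool", "data": {
  "series": [
    [[0.0006,0,0.01],0,0.0],
    [[0.0006,0,0.02],0,0.0],
    [[0.0006,0,0.028],0,0.0],
    [[0.0006,0,0.034],0,0.0],
    [[0.0006,0,0.039],0,0.0],
    [[0.0006,0,0.043],0,0.0],
    [[0.0006,0,0.046],0,0.0],
    [[0.0006,0,0.0475],0,0.0],
    [[0.0006,0,0.0475],0,0.0],
    [[0.0006,0,0.0475],0,0.0]
  ]
}}

```text
time_s: 12.45
position: [0.5553, 0.1428, 0.1473]
tool_rot: [[0.146, 0.989, 0.0], [0.989, -0.146, 0.0], [0.0, 0.0, -1.0]]
ft_force: [-0.0, -0.1, -4.1]
grip_width: 0.013
gripper_force: 78.4
```

Emit:
{"op": "drive_tool", "data": {
  "series": [
    [[0,0,0.0005],0,0.0],
    [[0,0,0.001],0,0.0],
    [[0,0,0.0015],0,0.0],
    [[0,0,0.002],0,0.0],
    [[0,0,0.002],0,0.0],
    [[0,0,0.002],0,0.0]
  ]
}}

```text
time_s: 13.05
position: [0.5551, 0.1429, 0.1455]
tool_rot: [[0.146, 0.989, 0.0], [0.989, -0.146, 0.0], [0.0, 0.0, -1.0]]
ft_force: [-3.1, 0.4, 3.6]
grip_width: 0.0134
gripper_force: 79.2
```

The force reversed at the expected height, so the lid is seated. Now I'll let go, rise and check.

Emit:
{"op": "drive_tool", "data": {
  "series": [
    [[0,0,0],0,0.02],
    [[0,0,0],0,0.035],
    [[0,0,0],0,0.05],
    [[0,0,0],0,0.05],
    [[0,0,0],0,0.05],
    [[0,0,0],0,0.05],
    [[0,0,-0.02],0,0.06],
    [[0,0,-0.05],0,0.07],
    [[0,0,-0.08],0,0.07],
    [[0,0,-0.11],0,0.07],
    [[0,0,-0.13],0,0.07],
    [[0,0,-0.14],0,0.07],
    [[0,0,-0.14],0,0.07]
  ]
}}

```text
time_s: 14.35
position: [0.5554, 0.1428, 0.2858]
tool_rot: [[0.146, 0.989, 0.002], [0.989, -0.146, 0.0], [0.0, 0.002, -1.0]]
ft_force: [0.8, -0.3, -0.8]
grip_width: 0.0699
gripper_force: 0.0
```

```bash
python3 - <<'E'
from fit import *
for n in("wrist","scene"):
    i,P,_=cloud(n); c=(.555,.1425)
    if n=="wrist": save("w4.png",i)
    Q=near(P,c,.08,.105,.13);Q=Q[np.hypot(Q[:,0]-c[0],Q[:,1]-c[1])>.028]
    print(n,len(Q),"bbox",(Q.min(0)+Q.max(0))/2)
    A=np.c_[Q[:,:2]-c,np.ones(len(Q))];print("plane",np.linalg.lstsq(A,Q[:,2],rcond=None)[0])
    Q=near(P,c,.028,.137,.143);print("collartop",(Q.min(0)+Q.max(0))/2,Q.max(0)-Q.min(0))
    Q=near(P,c,.016,.145,.163);print("stem",circ(Q,.008,c))
    Q=near(P,c,.02,.164,.175);print("stemtop",Q.mean(0))
    Q=near(P,c,.066,.05,.085);print("drum",circ(Q,.054,c))
    Q=near(P,(.5725,.261),.025,.025,.062);print("knob",circ(Q,.01,(.5725,.261)))
E
python3 go.py 0.555 0.1425 0.13
```

```text
wrist 10565 bbox [0.55553225 0.14206751 0.11337109]
plane [-0.00016496  0.00227714  0.11736124]
collartop [0.55580939 0.14264428 0.1399725 ] [0.04303702 0.04252044 0.00592042]
stem (array([0.55574667, 0.14420335]), 81, np.float64(0.00015275535274914762))
stemtop [0.55589198 0.14525727 0.16890009]
drum (array([0.555 , 0.1425]), 0, np.float64(nan))
knob (array([0.5723908, 0.2603973]), 64, np.float64(0.00012576497140587777))
scene 1223 bbox [0.55574249 0.14273408 0.11383326]
plane [-0.01597095  0.00035476  0.11601729]
collartop [0.55675863 0.14228873 0.1399438 ] [0.04074399 0.04265627 0.00584206]
stem (array([0.55454928, 0.14493818]), 28, np.float64(0.0011190470901268497))
stemtop [0.55677793 0.14482174 0.1675688 ]
drum (array([0.55327793, 0.14281432]), 263, np.float64(0.0009264275836412357))
knob (array([0.57231539, 0.26047016]), 53, np.float64(0.0010066897799991877))
shift [-0.0002  0.0004  0.1538] pos [0.5549 0.1427 0.2838] ang -8.41 q [ 2.6 22.5 64.6 -0.  93.  11. ]
  return _methods._mean(a, axis=axis, dtype=dtype,
  ret = ret.dtype.type(ret / rcount)
```

View pics/w4.png

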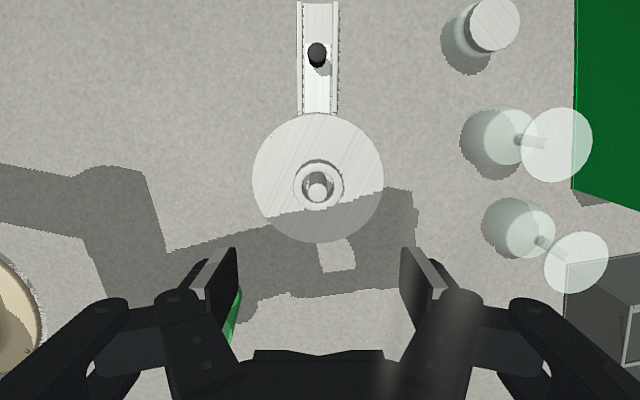

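The wrist view shows the lids seated at (318,178) with the stem visible in the collar hole, and the slide knob home at (318,55). Now I'll take the collar.

Emit:
{"op": "drive_tool", "data": {
  "newtons": 50,
  "series": [
    [[-0.0002,0.0008,0.03],0,0.075],
    [[-0.0002,0.0008,0.07],0,0.075],
    [[-0.0002,0.0008,0.105],0,0.075],
    [[-0.0002,0.0008,0.135],0,0.075],
    [[-0.0002,0.0008,0.155],0,0.075],
    [[-0.0002,0.0008,0.163],0,0.075],
    [[-0.0002,0.0008,0.166],0,0.075],
    [[-0.0002,0.0008,0.166],0,0.075],
    [[-0.0002,0.0008,0.166],0,0.06],
    [[-0.0002,0.0008,0.166],0,0.052],
    [[-0.0002,0.0008,0.166],0,0.048]
  ]
}}

```text
time_s: 15.55
position: [0.5562, 0.1425, 0.1196]
tool_rot: [[0.146, 0.989, 0.001], [0.989, -0.146, 0.0], [0.0, 0.001, -1.0]]
ft_force: [0.7, -0.3, 0.1]
grip_width: 0.0481
gripper_force: 0.0
```

Emit:
{"op": "drive_tool", "data": {
  "series": [
    [[0,0,0.002],0,0.048],
    [[0,0,0.002],0,0.046],
    [[0,0,0.002],0,0.044],
    [[0,0,0.002],0,0.042],
    [[0,0,0.002],0,0.03],
    [[0,0,0.002],0,0.0],
    [[0,0,0.002],0,0.0],
    [[0,0,0.002],0,0.0],
    [[0,0,0.002],0,0.0]
  ]
}}

```text
time_s: 16.45
position: [0.5559, 0.1425, 0.1173]
tool_rot: [[0.146, 0.989, 0.0], [0.989, -0.146, 0.0], [0.0, 0.0, -1.0]]
ft_force: [-2.1, -1.0, 5.4]
grip_width: 0.0424
gripper_force: 50.2
```

Emit:
{"op": "drive_tool", "data": {
  "series": [
    [[0,0,-0.002],0,0.0],
    [[0,0,-0.006],0,0.0],
    [[0,0,-0.012],0,0.0],
    [[0,0,-0.02],0,0.0],
    [[0,0,-0.03],0,0.0],
    [[0,0,-0.04],0,0.0],
    [[0,0,-0.05],0,0.0],
    [[0,0,-0.06],0,0.0],
    [[0,0,-0.07],0,0.0],
    [[0,0,-0.08],0,0.0],
    [[0,0,-0.09],0,0.0],
    [[0,0,-0.1],0,0.0],
    [[0,0,-0.106],0,0.0],
    [[0,0,-0.108],0,0.0],
    [[0,0,-0.108],0,0.0],
    [[0,0,-0.108],0,0.0],
    [[0,0,-0.108],0,0.0],
    [[0,0,-0.108],0,0.0]
  ]
}}

```text
time_s: 18.25
position: [0.5559, 0.1425, 0.2247]
tool_rot: [[0.146, 0.989, -0.001], [0.989, -0.146, -0.0], [-0.0, -0.001, -1.0]]
ft_force: [1.0, -0.1, -1.7]
grip_width: 0.0428
gripper_force: 50.8
```

```bash
python3 - <<'E'
from fit import *
i,P,_=cloud("side"); save("s5.png",cv2.resize(i[80:230,200:400],(800,600)))
c=(.555,.1425)
Q=near(P,c,.08,.19,.25);Q=Q[np.hypot(Q[:,0]-c[0],Q[:,1]-c[1])>.04]; print("cover z",np.percentile(Q[:,2],[2,50,98]))
Q=near(P,c,.02,.13,.18);print("stem",circ(Q,.008,c),Q[:,2].max())
E
```

```text
cover z [0.20858057 0.22069086 0.22427508]
stem (array([0.55441946, 0.14324436]), 58, np.float64(0.0021980692554826233)) 0.16861722212977562
```

View pics/s5.png

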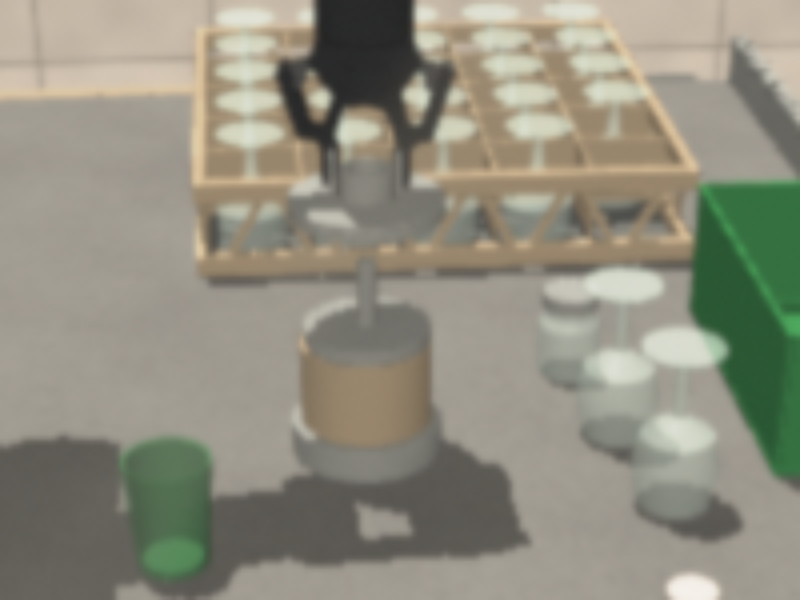

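The side view shows the cover held level at (368,205), with the stem top below it at (365,258). The inner lid sits flat on the drum at (365,330). I'm handing the job in.

```bash
python3 -c "
from rig import env
print(env.close_job())"
```

```text
the job is handed in; nothing more can be done
None
```

The job is handed in: the dose was drawn with the slide back home, the inner lid is seated in the hopper, and the outer cover is held level about 4 cm above the stem. The hand-in returned no verdict.

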